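# Draw the spatula out of the covered rinse tray and hold it clear

### The arm

A 6-joint arm with a two-finger parallel gripper is mounted at the origin on a cart in front of the work surface, level with it; the furniture and walls round the work are solid. World frame = base frame: x ahead of the robot, y to its left, z up, the work surface at z = 0. Lengths are in m, angles in rad, forces in N, time in s.
With the tool pointing down it reaches from about 0.325 to 0.875 m from the base axis. Payload 4.4 kg.
Tool frame: the origin (TCP) lies between the finger pads, 19 mm behind the fingertips; this is the grasp point; z points along the fingers, y is the line along which they close (so a half turn about z gives the same grasp; the last joint's range is limited). The gripper opens to 85 mm and grips with 20 to 120 N. Pads are 22 mm wide; open, the fingers measure 114 mm over their backs; the gripper's body (76 mm by 85 mm) begins 54 mm behind the grasp point. The pads swing forward as they close: fully open they stand 13 mm farther back than shut.
Start: joints at [-1.395, 0.207, 1.542, -0, 1.393, -0.15], TCP at [0.184, -0.545, 0.25] pointing down, gripper open.
Joint ranges: [-2.73, 2.73], [-0.86, 2.22], [0.23, 2.46], [-1.11, 4.25], [0.08, 2.63], [-2.82, 2.82]. Speed limits (rad/s): [2.79, 2.79, 3.14, 3.14, 3.14, 3.14].

### API

Orientations are given as a 3x3 rotation matrix whose columns are the frame's x, y, z axes.
In Python, from rig import ctrl gives the robot as it stands. Calls block until the motion is done:
- ctrl.reach(position, orientation): joint-space move of the TCP to a pose.
- ctrl.move_straight(position, orientation=None, feed=0.15): straight line of the TCP; orientation=None keeps the orientation; feed is the mean speed in m/s.
- ctrl.move_j(angles): joint-space move.
- ctrl.open() and ctrl.grasp(f_grip=None): open the fingers fully, or close them until they stop; f_grip is the grip in N (None keeps the last).
- ctrl.hold(seconds).
- ctrl.inverse_kinematics(position, orientation): joint angles nearest the present ones, or None.
- ctrl.state(): the state.
- ctrl.read_camera(name): name is "side" or "top"; returns the picture (480x640x3 uint8, red, green, blue); there is no depth.
- ctrl.camera_info(name): a dict with "mtx" (3x3 intrinsics, pixels), "R" (3x3) and "t" (3): a world point X has camera coordinates R X + t. Camera axes: x right, y down, z forward; pixel columns grow to the right and rows downward; lengths in m; the calibration is good to about 2 mm. A picture is of the moment at which its call begins. camera_info takes no time and is no camera call.
A pose or a line that the arm cannot do raises ctrl.IKError and nothing moves.
- ctrl.job_done(): hands the job in; it is judged then, once.
The state is a dict: "clock": time; "joints": joint angles; "qvel": joint speeds; "tau": joint torques, N m; "tool_pos": TCP position; "tcp_rot": TCP orientation; "wrist_force": force on the tool from outside, world axes, zero at the start; "moment": the same for the moment, N m; "grip_width": finger opening in m; "grasp_force": force on a finger pad.
Only numpy, scipy, OpenCV 4.12 (cv2) and the standard library are available. Lean on these libraries where they do the work, as an engineer would, in place of code of your own. Each camera call takes 0.05 s, during which the arm holds its last target. There are 200 camera calls.

### The job

Lift the loose lid off the steel rinse tray and lay it flat in the low grey lid rest, and let go of it. Then take hold of the spatula that lies inside, tilt it and draw it out through the opening, and finish still holding it, steady, with all of it at least 5 cm above the top of the tray. Do not shift the other things on the bench.

Things in the scene. Friction and masses are not known exactly. Their poses are not given: they have to be found in the camera images.
- rinse_tray: Steel rinse tray fixed to the bench, 272x132x60 mm, length along its x, which points away from the robot. Origin: centre of underside, z up. Inside 260x120 mm, floor 8 mm and rim 60 mm above the bench, walls 6 mm. A fixed cover (z 56 to 60 mm) closes the top from the near wall to x = -25 mm; the rest is the opening, under the lid at first. A drain stub sticks out 16 mm at the near end.
- tray_opening (a point): Centre of the tray's opening at rim height (x = 52.5 mm, y = 0, z = 60 mm in the tray's frame). The opening is 155 mm along the tray's x by 120 mm along its y, 196 mm corner to corner; the spatula is longer, so it comes out only with its handle end tilted up (35 degrees do) and drawn out about along its own length.
- lid: Loose aluminium lid, 165x130 mm (165 along its x), 160 g. Origin: centre of underside, z up. Locating ribs (149x114 mm outside) z 0 to 6 mm, plate z 6 to 10 mm, black bar handle above. At first the plate lies on the tray's rim over the opening, the ribs hang 6 mm into it (underside 54 mm above the bench). A half turn changes nothing.
- lid_grip (a point): Centre of the lid's bar handle, 36 mm above the lid's underside. The bar is 80 mm long along the lid's x, 14 mm wide and 14 mm high, on two posts.
- lid_rest: Low grey plastic rest for the lid, fixed to the bench: 189x154 mm outside (189 along its x), recess 177x142 mm (6 mm of play round the lid), recess floor 4 mm and lip 14 mm above the bench. Origin: centre of underside, z up.
- spatula: Loose spatula, 220 mm long, 80 g, lengthways in the tray, hidden at first. Origin: underside, middle of its length; x from blade to handle; z up. Black handle: flat-sided bar 18 mm wide, 20 mm high, x = 5 to 110 mm, under the opening, away from the robot. Steel blade: 20 wide, 3 thick, x = -110 to 0 mm, 10 mm above the underside, its end under the cover. Balances at x = 43 mm.
- spatula_tip (a point): End of the spatula's blade (x = -110 mm, z = 10 mm in the spatula's frame), 74 to 104 mm in under the fixed cover at the start.
- spatula_butt (a point): End of the spatula's handle (x = +110 mm, z = 10 mm in the spatula's frame).
- lamp_end (a point): Lowest end of the fixed black lamp head that hangs ahead of the robot, between tray and lid rest, 250 mm above the bench. The head is 90 mm wide (along y) and rises away from the robot, to 500 mm up at 0.2 m farther out; solid. Nothing of it is nearer the robot than x = 0.44 m: swing past it with the arm drawn in (a TCP 0.31 m from the base axis clears it).
- bottle: Bystander, to be left where it stands: an amber bottle with a white screw cap, 46x45x94 mm. Origin: centre of its underside.
- jaw_model: Bystander, to be left where it stands: a plaster jaw model, 62x69x30 mm. Origin: centre of its underside.
- card_box: Bystander, to be left where it stands: a small closed cardboard box, 95x62x36 mm. Origin: centre of its underside.
- tape_roll: Bystander, to be left where it stands: a roll of tape lying flat, 81 mm across and 19 mm high. Origin: centre of its underside.
- wheel: Bystander, to be left where it stands: a small disc-shaped polishing wheel lying flat, 42 mm across and 10 mm high. Origin: centre of its underside.

How it is judged:
On the way, in this order (a step that is already met when the one before it is completed fails the run):
1. the lid lies flat in the lid rest, let go, while the spatula is still in the tray (x of lid in the frame of lid_rest between -0.012 and 0.012 m and y of lid in the frame of lid_rest between -0.012 and 0.012 m and z of lid in the frame of lid_rest below 0.008 m and angle between lid's own z axis and vertical below 0.05 rad and contact force between lid and the fingers below 0.2 N and height (world z) of spatula_tip below 0.055 m), for 0.2 s.
2. the spatula is tilted in the opening: its handle end above the rim while its blade is still in the tray (height (world z) of spatula_butt above 0.07 m and height (world z) of spatula_tip below 0.056 m), for 0.05 s.
At the end, for the whole second after the job is handed in: The lid lies flat in the rest's recess (centre within 12 mm, tilted less than 0.05 rad, let go); the spatula is held in the fingers, steady (under 0.03 m/s), touching neither tray nor lid, with both its ends more than 110 mm above the bench (50 mm above the tray's top) (x of lid in the frame of lid_rest between -0.012 and 0.012 m and y of lid in the frame of lid_rest between -0.012 and 0.012 m and z of lid in the frame of lid_rest below 0.008 m and angle between lid's own z axis and vertical below 0.05 rad and contact force between lid and the fingers below 0.2 N and height (world z) of each of spatula_tip, spatula_butt above 0.11 m and contact force between spatula and the fingers above 1 N and contact force between spatula and rinse_tray below 0.05 N and contact force between spatula and lid below 0.05 N and linear speed of spatula below 0.03 m/s and angular speed of spatula below 0.2 rad/s); the arm keeps its last pose, push and grip.
It fails at once if an amber bottle with a white screw cap is moved more than 20 mm (distance of bottle from where it was at the start of the episode above 0.02 m).
It fails at once if a plaster jaw model is moved more than 20 mm (distance of jaw_model from where it was at the start of the episode above 0.02 m).
It fails at once if a small closed cardboard box is moved more than 20 mm (distance of card_box from where it was at the start of the episode above 0.02 m).
It fails at once if a roll of tape lying flat is moved more than 20 mm (distance of tape_roll from where it was at the start of the episode above 0.02 m).
It fails at once if a small disc-shaped polishing wheel lying flat is moved more than 20 mm (distance of wheel from where it was at the start of the episode above 0.02 m).
It also fails if it takes over 69 s, if anything falls off the work surface, if the arm or the gripper's body presses on something with over 40 N, if the wrist force passes 120 N, or if a joint passes its speed limit or range.

## Working session

There is one attempt and no reset: what is moved stays moved. The work goes in short steps, each a Python script; the robot and the scene stay as the last script left them, time stands still between calls to the robot, and variables do not carry over. Pictures are saved under pics/ and viewed, at most 10 in all, crops included, and the job is handed in when it is done.

```bash
mkdir -p pics
python3 - <<'E'
from rig import ctrl
import cv2
for n in("top","side"):
    cv2.imwrite(f"pics/{n}0.png",ctrl.read_camera(n)[:,:,::-1])
    i=ctrl.camera_info(n);print(n,i["mtx"],i["R"],i["t"])
E
```

```text
top [[498.65105012   0.         323.63615002]
 [  0.         498.65105012 245.37513923]
 [  0.           0.           1.        ]] [[-2.91431811e-03 -9.99995744e-01 -1.38137976e-04]
 [-9.94753028e-01  2.91316570e-03 -1.02264006e-01]
 [ 1.02263973e-01 -1.60616675e-04 -9.94757284e-01]] [0.09566039 0.43160247 1.37592825]
side [[552.66312584   0.         319.78086993]
 [  0.         552.66312584 236.47460652]
 [  0.           0.           1.        ]] [[ 0.99964541 -0.02619525  0.00478165]
 [-0.01153819 -0.58795234 -0.80881328]
 [ 0.02399845  0.80847131 -0.5880461 ]] [-0.40685814  0.16487421  1.65977819]
```

View pics/top0.png

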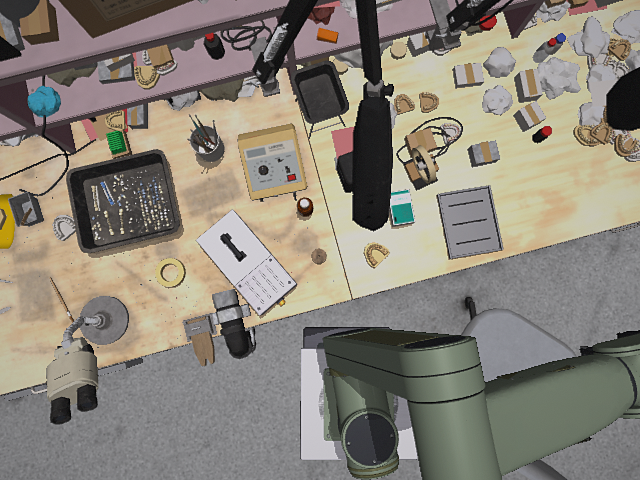

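View pics/side0.png

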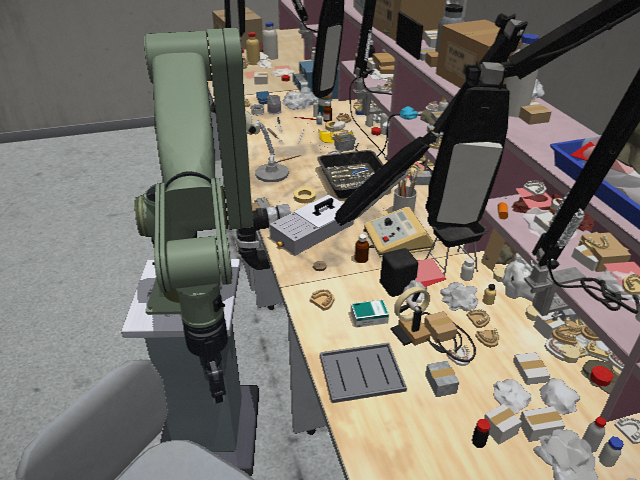

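The top view shows the tray at about (248,262), the lid with its black bar at (232,243), and the rest at (469,222). In the side view the tray is at about (315,220), partly behind the lamp, and the rest is at (362,371). I'll enlarge both views.

Run:
```python
import cv2,numpy as np
def crop(f,x,y,w,h,s): return cv2.resize(cv2.imread(f)[y:y+h,x:x+w],None,fx=s,fy=s,interpolation=cv2.INTER_CUBIC)
a=crop("pics/top0.png",190,202,120,120,4)   # 480x480
b=crop("pics/top0.png",430,177,80,90,4)   # 320x360
im=np.zeros((480,800,3),np.uint8);im[:,:480]=a;im[:360,480:]=b;cv2.imwrite("pics/c1.png",im)
a=crop("pics/side0.png",260,187,100,70,4)  #400x280
b=crop("pics/side0.png",314,337,100,70,4)
cv2.imwrite("pics/c2.png",np.hstack([a,b]))
```

```text
(no output)
```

View pics/c1.png

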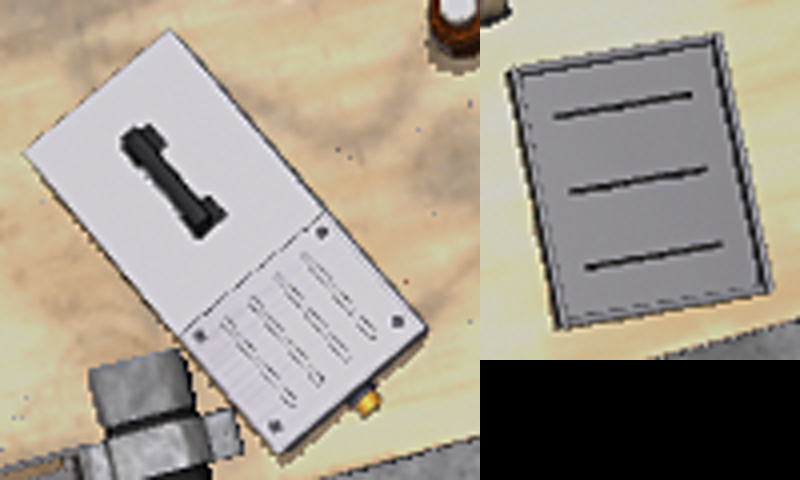

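View pics/c2.png

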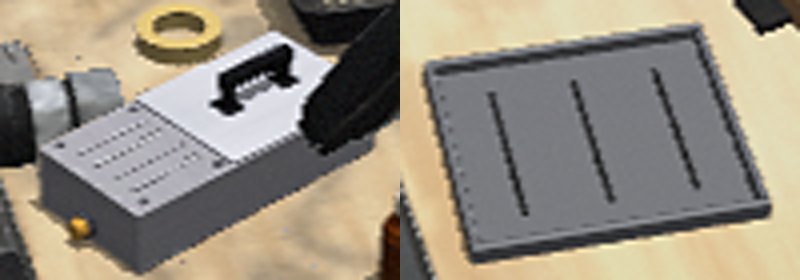

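Top crop: lid corners at (25,152) and (170,30), seam from (180,335) to (327,212), near tray corners at (280,460) and (428,330), bar centre at about (173,182). The rest's corners are at (507,68), (722,34), (772,292) and (558,328). The side crop shows the same features, plus the yellow stub at the near end and the bar at about (255,65).

```bash
cat > vis.py <<'E'
import numpy as np,cv2
from rig import ctrl
from scipy.optimize import least_squares
C={n:ctrl.camera_info(n) for n in("top","side")}
def proj(n,X):
    c=C[n];p=(np.atleast_2d(X)@c["R"].T+c["t"])@c["mtx"].T;return p[:,:2]/p[:,2:]
def tri(pt,ps):
    P=[C[n]["mtx"]@np.c_[C[n]["R"],C[n]["t"]] for n in("top","side")]
    X=cv2.triangulatePoints(*P,np.array(pt,float).reshape(2,1),np.array(ps,float).reshape(2,1)).ravel();return X[:3]/X[3]
def fit(obs,x0):  # obs: (cam, local pt, px); pose x,y,z,yaw
    def w(p,L): c,s=np.cos(p[3]),np.sin(p[3]);return np.array([p[0]+c*L[0]-s*L[1],p[1]+s*L[0]+c*L[1],p[2]+L[2]])
    f=lambda p:np.concatenate([proj(n,w(p,L))[0]-u for n,L,u in obs])
    r=least_squares(f,x0,loss="soft_l1");return r.x,r.fun
def up(u,v,ox,oy,du=0,s=4): return np.array([(u-du+.5)/s-.5+ox,(v+.5)/s-.5+oy])
E
python3 - <<'E'
from vis import *
T=lambda u,v:up(u,v,190,202); S=lambda u,v:up(u,v,260,187)
TR=lambda u,v:up(u,v,430,177,480); SR=lambda u,v:up(u,v,314,337,400)
np.set_printoptions(precision=4,suppress=True)
bar=tri(T(173,182),S(255,65));print("bar",bar)
print("near left/right cover",tri(T(280,460),S(140,213)),tri(T(428,330),S(140,213)))
a=.136;b=.066
# In world: yaw positive (far end to the left); near end corners: local y+ = left
ob=[("top",(-a,b,.06),T(280,460)*0+T(280,460)),("top",(-a,-b,.06),T(428,330)),
("side",(-a,b,.06),S(42,152)),("side",(-a,-b,.06),S(140,213)),("side",(-a,-b,0),S(140,272))]
p,r=fit(ob,[.45,.2,0,.7]);print("tray",p,r.round(1))
lx,ly=.0825,.065
ol=[("top",(lx,ly,.01),T(25,152)),("top",(lx,-ly,.01),T(170,30)),("top",(-lx,ly,.01),T(180,335)),("top",(-lx,-ly,.01),T(327,212)),
("side",(-lx,ly,.01),S(133,100)),("side",(-lx,-ly,.01),S(230,160)),("side",(lx,ly,.01),S(272,30))]
q,r=fit(ol,[.5,.2,.05,.7]);print("lid",q,r.round(1))
rx,ry=.0945,.077
orr=[("top",(rx,ry,.014),TR(507,68)),("top",(rx,-ry,.014),TR(722,34)),("top",(-rx,-ry,.014),TR(772,292)),("top",(-rx,ry,.014),TR(558,328)),
("side",(-rx,ry,.014),SR(423,62)),("side",(rx,ry,.014),SR(700,25)),("side",(rx,-ry,.014),SR(772,207)),("side",(-rx,-ry,.014),SR(467,248))]
q,r=fit(orr,[.5,-.3,0,.1]);print("rest",q,r.round(1))
for n,t,s in(("bottle",(305,206),(361,248)),("lamp",(370,228),(345,218)),("jaw",(375,254),(322,298)),("tape",(172,272),(304,196)),("microscope-ish",(227,345),(262,215))):print(n,tri(t,s))
E
```

```text
bar [0.4244 0.3357 0.0951]
near left/right cover [ 0.2854  0.2787 -0.0164] [0.3271 0.1678 0.0635]
tray [0.3835 0.3096 0.0011 0.7434] [ 0.3 -1.  -0.4 -1.9 -2.8 -1.3 -0.8  0.4 -0.4  0.5]
lid [0.4245 0.3397 0.0536 0.7091] [-0.2 -0.1  0.3 -0.4 -0.2  0.1 -0.1 -0.5 -1.  -0.5  0.   0.7 -0.5  0.2]
rest [ 0.5024 -0.3203 -0.0033  0.1541] [ 0.5 -1.1 -0.3 -0.9 -0.1 -0.5 -0.2 -1.  -0.7 -0.2 -0.6 -0.3 -1.2  0.
 -0.4  0.9]
bottle [0.5412 0.1459 0.0443]
lamp [ 0.462  -0.0132  0.2672]
jaw [ 0.4104 -0.0504  0.0111]
tape [0.3602 0.5218 0.0081]
microscope-ish [0.1887 0.3609 0.0329]
```

```bash
cat > hlp.py <<'E'
import numpy as np
from rig import ctrl
LID=np.array([.4245,.3397,.709]); REST=np.array([.5022,-.3203,.154])
def down(yaw,tilt=0):
    c,s=np.cos(yaw),np.sin(yaw);X=np.array([c,s,0]);Z=np.array([0,0,1.])
    x=np.cos(tilt)*X+np.sin(tilt)*Z; z=np.sin(tilt)*X-np.cos(tilt)*Z
    return np.c_[x,np.cross(z,x),z]
def st(m=""):
    s=ctrl.state();print(m,round(s["clock"],2),np.round(s["tool_pos"],4),"w",round(s["grip_width"],4),"F",np.round(s["wrist_force"],1),"g",round(s["grasp_force"],1));return s
E
python3 - <<'E'
from hlp import *
s=st();print(np.round(s["tcp_rot"],2))
ik=lambda p,y,t=0:(lambda q:None if q is None else np.round(q,2))(ctrl.inverse_kinematics(np.array(p),down(y,t)))
for k in(0,np.pi):
    print("lid",ik([.4245,.3397,.09],.709+k),"rest",ik([.5024,-.3203,.04],.154+k))
    for r in(.31,.33):
      for z in(.25,.3,.35):print(r,z,ik([r,0,z],0+k))
    for t in(.37,.6,.8):print(t,ik([.45,.36,.12],.709+k,t if k==0 else -t), ik([.48,.38,.25],.709+k,t if k==0 else -t))
E
```

```text
0.1 [ 0.1839 -0.5441  0.2489] w 0.0855 F [-0.4 -0.4 -0.2] g 0.0
[[ 0.95  0.32 -0.  ]
 [ 0.32 -0.95  0.  ]
 [ 0.   -0.   -1.  ]]
lid [ 0.52  0.33  1.75 -0.    1.06  1.38] rest [-0.71  0.5   1.64 -0.    1.01  0.7 ]
0.31 0.25 [-0.28 -0.43  2.11 -0.    1.46  1.29]
0.31 0.3 [-0.28 -0.46  2.03 -0.    1.57  1.29]
0.31 0.35 [-0.28 -0.48  1.94 -0.    1.68  1.29]
0.33 0.25 [-0.26 -0.37  2.07 -0.    1.44  1.31]
0.33 0.3 [-0.26 -0.4   1.99 -0.    1.55  1.31]
0.33 0.35 [-0.26 -0.42  1.91 -0.    1.66  1.31]
0.37 [0.48 0.17 1.93 0.13 0.68 1.26] [0.49 0.07 1.73 0.1  0.97 1.31]
0.6 [0.45 0.11 2.09 0.4  0.39 0.98] [ 0.46 -0.02  1.91  0.22  0.69  1.19]
0.8 [0.42 0.11 2.21 1.35 0.21 0.02] [ 0.43 -0.08  2.04  0.48  0.44  0.93]
lid [ 0.52  0.33  1.75 -0.    1.06 -1.76] rest [-0.71  0.5   1.64 -0.    1.01 -2.44]
0.31 0.25 [-0.28 -0.43  2.11 -0.    1.46 -1.85]
0.31 0.3 [-0.28 -0.46  2.03 -0.    1.57 -1.85]
0.31 0.35 [-0.28 -0.48  1.94 -0.    1.68 -1.85]
0.33 0.25 [-0.26 -0.37  2.07 -0.    1.44 -1.84]
0.33 0.3 [-0.26 -0.4   1.99 -0.    1.55 -1.84]
0.33 0.35 [-0.26 -0.42  1.91 -0.    1.66 -1.84]
0.37 [ 0.48  0.17  1.93  0.13  0.68 -1.88] [ 0.49  0.07  1.73  0.1   0.97 -1.83]
0.6 [ 0.45  0.11  2.09  0.4   0.39 -2.16] [ 0.46 -0.02  1.91  0.22  0.69 -1.95]
0.8 None [ 0.43 -0.08  2.04  0.48  0.44 -2.21]
```

Run:
```python
from hlp import *
d=down(LID[2])
p=np.array([*LID[:2],.09])
qt=np.array(ctrl.inverse_kinematics(p+[0,0,.1],d))
q0=np.array(ctrl.state()["joints"])
t0=[-.45,2.05,0,1.54]
ctrl.move_j([q0[0],*t0,q0[5]]);st("in")
ctrl.move_j([qt[0],*t0,qt[5]]);st("swung")
ctrl.reach(p+[0,0,.08],d);st("above")
ctrl.move_straight(p,feed=.12);st("at bar")
ctrl.grasp(60);st("grip")
ctrl.move_straight(p+[0,0,.03],feed=.08);st("lift")
ctrl.move_straight(p+[0,0,.19],feed=.2);st("up")
```

```text
in 1.16 [ 0.1372 -0.2804  0.2869] w 0.0857 F [-0.7 -0.2 -0.5] g 0.0
swung 3.02 [0.2184 0.2223 0.2864] w 0.0854 F [-0.2  0.5  0.1] g 0.0
above 4.06 [0.4246 0.3392 0.1705] w 0.0856 F [-0.2  0.3  0.6] g 0.0
at bar 4.88 [0.4251 0.3401 0.091 ] w 0.0853 F [ 0.2 -0.1 -0.3] g 0.0
grip 5.53 [0.4248 0.3399 0.0903] w 0.0129 F [-0.8 -0.1  1.9] g 58.9
lift 6.05 [0.4247 0.3398 0.1206] w 0.0129 F [-0.6 -0.5 -1.5] g 58.5
up 7.0 [0.4236 0.3392 0.2782] w 0.0131 F [-0.   0.7 -1.5] g 58.5
```

Run:
```python
from hlp import *
import cv2
d=down(REST[2]); p=np.array([*REST[:2],.041])
qr=np.array(ctrl.inverse_kinematics(p+[0,0,.21],d)); q=np.array(ctrl.state()["joints"])
t0=[-.46,2.0,0,1.60]
ctrl.move_j([q[0],*t0,q[5]]);st("in")
ctrl.move_j([qr[0],*t0,qr[5]]);st("swung")
ctrl.reach(p+[0,0,.15],d);st("out")
ctrl.move_straight(p+[0,0,.05],feed=.1);ctrl.hold(.3);st("above")
def crop(im,x,y,w,h,s): return cv2.resize(im[y:y+h,x:x+w,::-1],None,fx=s,fy=s,interpolation=cv2.INTER_CUBIC)
t=ctrl.read_camera("top");s=ctrl.read_camera("side")
cv2.imwrite("pics/top1.png",t[:,:,::-1]);cv2.imwrite("pics/side1.png",s[:,:,::-1])
im=np.zeros((600,800,3),np.uint8)
im[:320,:400]=crop(t,420,165,100,80,4); im[:320,400:]=crop(s,314,320,100,80,4)
im[320:,:400]=crop(t,195,205,100,70,4); im[320:,400:]=crop(s,260,187,100,70,4)
cv2.imwrite("pics/c3.png",im)
```

```text
in 7.94 [0.2197 0.2235 0.3143] w 0.0127 F [ 0.7  0.4 -1.7] g 58.6
swung 9.29 [ 0.2842 -0.1312  0.3143] w 0.0127 F [-0.8  0.3 -1.9] g 58.5
out 10.49 [ 0.5025 -0.3196  0.1918] w 0.013 F [ 0.4  0.  -1.2] g 58.5
above 11.94 [ 0.5024 -0.3205  0.0915] w 0.0129 F [-0.3  0.4 -0.7] g 58.5
```

View pics/c3.png

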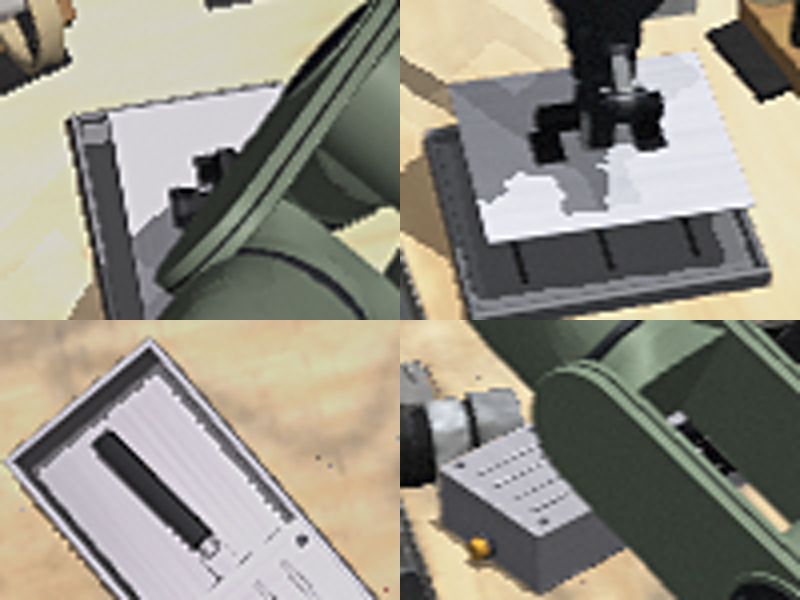

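The bottom-left crop shows the spatula's handle running from about (104,440) to (207,540), left of the tray's centre line, with the blade going under the cover. The rim's far corners are at (8,460) and (152,338). In the top-right crop the lid hangs over the rest, with corners at (447,83), (700,52), (757,205) and (490,243).

Run:
```python
from vis import *
from hlp import LID,REST
np.set_printoptions(precision=4,suppress=True)
S=lambda u,v:up(u,v,314,320,400)
lx,ly=.0825,.065; z=.0555
ob=[("side",(-lx,ly,.01),S(447,83)),("side",(lx,ly,.01),S(700,52)),("side",(lx,-ly,.01),S(757,205)),("side",(-lx,-ly,.01),S(490,243))]
w=lambda p,L:np.array([p[0]+np.cos(p[2])*L[0]-np.sin(p[2])*L[1],p[1]+np.sin(p[2])*L[0]+np.cos(p[2])*L[1],z+L[2]])
r=least_squares(lambda p:np.concatenate([proj(n,w(p,L))[0]-u for n,L,u in ob]),REST)
print("lid in hand, fit (side only)",r.x,r.fun)
# side-only rest, z=0
SR=lambda u,v:up(u,v,314,337,400);rx,ry=.0945,.077;z=0
ob=[("side",(-rx,ry,.014),SR(423,62)),("side",(rx,ry,.014),SR(700,25)),("side",(rx,-ry,.014),SR(772,207)),("side",(-rx,-ry,.014),SR(467,248))]
r=least_squares(lambda p:np.concatenate([proj(n,w(p,L))[0]-u for n,L,u in ob]),REST);print("rest side-only",r.x,r.fun)
# tray: far corners top cam at z=.06, + near corners earlier
T=lambda u,v:up(u,v,195,525-320-0-0) if 0 else up(u,v-320,195,205)
T0=lambda u,v:up(u,v,190,202)
def bp(px,z):
    c=C["top"];d=c["R"].T@np.linalg.solve(c["mtx"],[*px,1]);o=-c["R"].T@c["t"];return o+d*(z-o[2])/d[2]
fl,fr=bp(T(8,460),.06),bp(T(152,338),.06);nl,nr=bp(T0(280,460),.06),bp(T0(428,330),.06)
print("corners",fl,fr,nl,nr,np.linalg.norm(fl-fr),np.linalg.norm(fl-nl),np.linalg.norm(fr-nr))
m=(fl+fr)/2;n=(nl+nr)/2;print("tray centre",(m+n)/2,"yaw",np.arctan2(*(m-n)[1::-1]),"R",np.arctan2(*(fr-nr)[1::-1]),"L",np.arctan2(*(fl-nl)[1::-1]))
cen=(m+n)/2;yw=np.arctan2(*(m-n)[1::-1])
for k,px in(("butt",T(104,440)),("front",T(207,540))):
    p=bp(px,.028);d=p-cen;print(k,p,"in tray",np.cos(yw)*d[0]+np.sin(yw)*d[1],-np.sin(yw)*d[0]+np.cos(yw)*d[1])
```

```text
lid in hand, fit (side only) [ 0.5064 -0.3217  0.1498] [ 0.4778  0.0258 -0.3933 -0.2412  0.1028  0.1804 -0.1855  0.0343]
rest side-only [ 0.5039 -0.3226  0.1501] [-0.0349 -0.5224  0.308  -0.4252 -0.4215  0.0577  0.1685  0.752 ]
corners [0.4448 0.4412 0.06  ] [0.5289 0.3442 0.06  ] [0.236 0.267 0.06 ] [0.3228 0.1678 0.06  ] 0.1283455861588251 0.2719150377646847 0.2712553640969565
tray centre [0.3831 0.3051 0.06  ] yaw 0.7015883063765136 R 0.7080370490761031 L 0.6951552087274543
butt [0.4624 0.3826 0.028 ] in tray 0.11055650246371808 0.008039877783851408
front [0.392  0.3096 0.028 ] in tray 0.009746521495318846 -0.00229516615305817
```

Run:
```python
from hlp import *
import cv2
p=np.array([REST[0]-.002,REST[1]-.0005,.0415])
ctrl.move_straight(p+[0,0,.012],feed=.06);st("near")
ctrl.move_straight(p,feed=.02);ctrl.hold(.2);st("down")
ctrl.open();ctrl.hold(.2);st("open")
ctrl.move_straight(p+[0,0,.2],feed=.15);st("up")
q=np.array(ctrl.state()["joints"]);t0=[-.45,2.05,0,1.54]
ctrl.move_j([q[0],*t0,q[5]])
d=down(.7016);qt=np.array(ctrl.inverse_kinematics(np.array([.43,.345,.2]),d))
ctrl.move_j([qt[0],*t0,qt[5]]);st("swung")
def crop(im,x,y,w,h,s): return cv2.resize(im[y:y+h,x:x+w,::-1],None,fx=s,fy=s,interpolation=cv2.INTER_CUBIC)
t=ctrl.read_camera("top");s=ctrl.read_camera("side")
cv2.imwrite("pics/top2.png",t[:,:,::-1]);cv2.imwrite("pics/side2.png",s[:,:,::-1])
im=np.zeros((600,800,3),np.uint8)
im[:320,:400]=crop(t,420,180,100,80,4); im[:320,400:]=crop(s,314,330,100,80,4)
im[320:,:400]=crop(t,195,205,100,70,4); im[320:,400:]=crop(s,260,187,100,70,4)
cv2.imwrite("pics/c4.png",im)
```

```text
near 12.82 [ 0.5004 -0.3209  0.0535] w 0.0126 F [ 1.3 -0.2 -1.6] g 58.5
down 13.77 [ 0.5003 -0.3209  0.0417] w 0.0125 F [-0.4  0.9 -2.1] g 58.5
open 14.67 [ 0.5002 -0.3208  0.0415] w 0.0852 F [ 0.3 -0.6 -0.7] g 0.0
up 16.15 [ 0.4996 -0.3203  0.2401] w 0.0854 F [-0.1 -0.2  1.1] g 0.0
swung 18.62 [0.2177 0.223  0.2864] w 0.085 F [-0.4 -0.4 -1. ] g 0.0
```

View pics/c4.png

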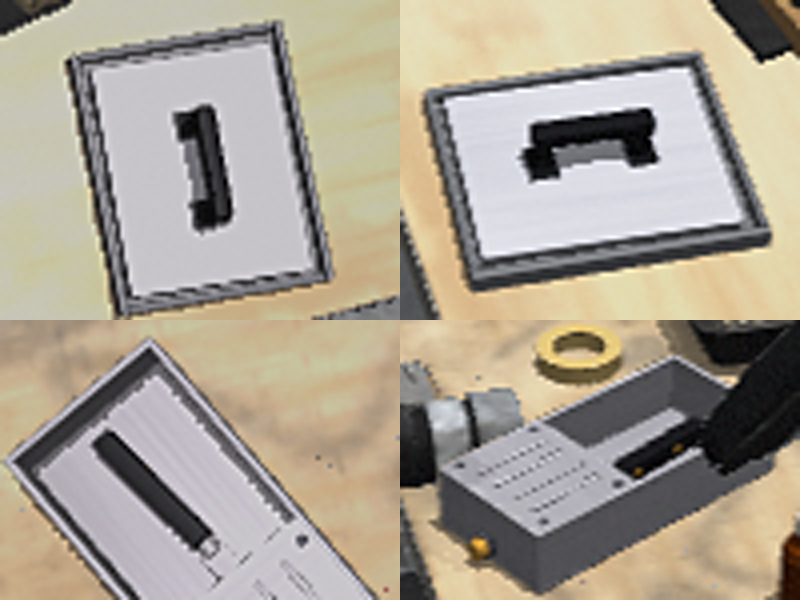

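The lid lies flat and centred in the recess, with an even gap all round in both crops. The spatula is unmoved, its handle about 0.1 rad off the tray's axis. I'll descend centred on the tray, with force checks.

```bash
cat >> hlp.py <<'E'
TRAY=np.array([.3840,.3053,.705])
def tw(x,y,z): c,s=np.cos(TRAY[2]),np.sin(TRAY[2]);return np.array([TRAY[0]+c*x-s*y,TRAY[1]+s*x+c*y,z])
E
python3 - <<'E'
from vis import *
from hlp import *
print("handle front top",tri(up(207,540-320,195,205),up(623,464-320,260,187,400)))
d=down(TRAY[2])
ctrl.reach(tw(.048,0,.13),d)
ctrl.move_straight(tw(.048,0,.078),feed=.1);st("rim")
for z in(.066,.058,.050,.043,.036,.0305):
    ctrl.move_straight(tw(.048,0,z),feed=.05);ctrl.hold(.1);s=st(z)
    if np.linalg.norm(s["wrist_force"])>6: print("contact");break
else:
    ctrl.grasp(60);st("grip")
E
```

```text
handle front top [0.39619905 0.30922788 0.03185965]
rim 20.48 [0.4209 0.3366 0.0786] w 0.0852 F [0.5 1.  0.6] g 0.0
0.066 20.97 [0.4206 0.3364 0.066 ] w 0.0856 F [ 0.4 -1.6  0.4] g 0.0
0.058 21.38 [0.4205 0.3364 0.0579] w 0.0851 F [0.7 0.3 0.8] g 0.0
0.05 21.78 [0.4205 0.3364 0.0499] w 0.0854 F [-0.3 -0.4 -1.1] g 0.0
0.043 22.18 [0.4205 0.3364 0.0429] w 0.0855 F [ 0.4 -0.4  0. ] g 0.0
0.036 22.57 [0.4205 0.3364 0.0359] w 0.0854 F [ 0.   0.7 -0.1] g 0.0
0.0305 22.93 [0.4205 0.3363 0.0304] w 0.0852 F [-0.5  0.8  0.2] g 0.0
grip 23.57 [0.4209 0.3367 0.0309] w 0.0166 F [1.  0.1 2.5] g 64.6
```

```bash
cat > draw.py <<'E'
from hlp import *
W=[(0,-106,24),(6,-101,24),(12,-97,23),(16,-95,22),(20,-92,23),(20,-60,34.6),(28,-52,34),(35,-45,36),(35,15,78),(35,10,120),(35,10,165)]
P=[]
for t,px,pz in W:
    a=np.radians(t);P.append((tw((px+156*np.cos(a)-11*np.sin(a))/1e3,0,(pz+156*np.sin(a)+11*np.cos(a))/1e3),down(TRAY[2],a)))
ok=[ctrl.inverse_kinematics(p,R) for p,R in P]
for w,q in zip(W,ok):print(w,None if q is None else np.round(q,2))
if all(q is not None for q in ok):
    for (p,R),w in zip(P,W):
        ctrl.move_straight(p,R,feed=.04);s=st(w)
        if w==W[4]:ctrl.hold(.3);s=st()
        if np.linalg.norm(s["wrist_force"])>12:print("contact, stop");break
E
python3 draw.py
```

```text
(0, -106, 24) [ 0.51  0.41  1.78 -0.    0.95  1.38]
(6, -101, 24) [0.5  0.34 1.85 0.03 0.85 1.35]
(12, -97, 23) [0.49 0.27 1.92 0.06 0.75 1.31]
(16, -95, 22) [0.48 0.22 1.97 0.1  0.68 1.28]
(20, -92, 23) [0.47 0.17 2.01 0.14 0.62 1.24]
(20, -60, 34.6) [0.49 0.21 1.93 0.12 0.66 1.27]
(28, -52, 34) [0.47 0.13 2.03 0.23 0.52 1.16]
(35, -45, 36) [0.44 0.06 2.11 0.38 0.41 1.  ]
(35, 15, 78) [0.48 0.11 1.94 0.27 0.51 1.15]
(35, 10, 120) [0.48 0.03 1.92 0.23 0.6  1.19]
(35, 10, 165) [ 0.48 -0.02  1.88  0.2   0.7   1.23]
(0, -106, 24) 23.84 [0.4222 0.3378 0.0351] w 0.0164 F [ 0.3  0.7 -0.5] g 64.2
(6, -101, 24) 24.41 [0.4243 0.3395 0.0513] w 0.0163 F [ 0.3  0.1 -0.6] g 64.2
(12, -97, 23) 24.93 [0.4247 0.3398 0.0662] w 0.0163 F [ 0.4  0.  -0.4] g 64.2
(16, -95, 22) 25.32 [0.4235 0.3389 0.0755] w 0.0164 F [ 0.2 -0.6 -1.1] g 64.2
(20, -92, 23) 25.75 [0.4228 0.3382 0.0867] w 0.0165 F [-0.7 -0.2 -0.2] g 64.2
 26.05 [0.4229 0.3383 0.0866] w 0.0164 F [ 0.1 -0.3 -0.8] g 64.2
(20, -60, 34.6) 27.05 [0.4467 0.3588 0.098 ] w 0.0166 F [ 0.9  0.3 -1.7] g 64.2
(28, -52, 34) 27.67 [0.4454 0.3574 0.117 ] w 0.0164 F [ 0.2 -0.2 -1.8] g 64.2
(35, -45, 36) 28.27 [0.4425 0.3549 0.1346] w 0.0165 F [ 1.  -0.8 -1.2] g 64.2
(35, 15, 78) 30.25 [0.4877 0.3936 0.1762] w 0.0165 F [-0.4 -0.2 -0.3] g 64.2
(35, 10, 120) 31.46 [0.4839 0.3904 0.218 ] w 0.0164 F [ 0.6  0.3 -0.8] g 64.2
(35, 10, 165) 32.73 [0.4839 0.3904 0.263 ] w 0.0162 F [-0.3 -0.3 -0.9] g 64.2
```

Run:
```python
from hlp import *
import cv2
ctrl.hold(.5)
t=ctrl.read_camera("top");s=ctrl.read_camera("side")
a=lambda im,x,y,w,h:cv2.resize(im[y:y+h,x:x+w,::-1],(400,600),interpolation=cv2.INTER_CUBIC)
cv2.imwrite("pics/c5.png",np.hstack([a(t,190,160,140,210),a(s,255,80,160,240)]))
```

```text
(no output)
```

View pics/c5.png

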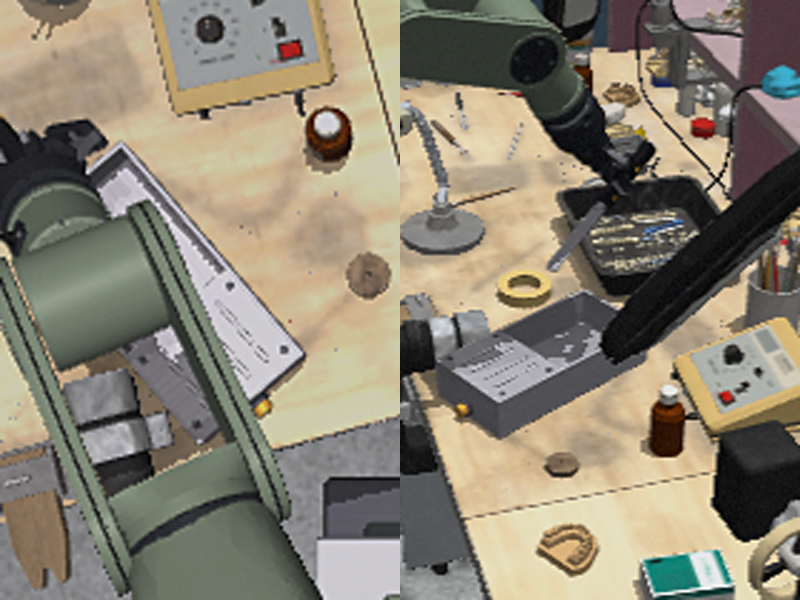

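The spatula hangs from the gripper, clear of the tray, with its blade tip at side-crop pixel (552,268). The bystanders stand where they were. I'll check the tip's height and hand in.

Run:
```python
from vis import *
from hlp import *
e=proj("side",tw(.010,0,.165))[0];o=np.array([255+152*.4,80+268*.4]);print(e,o)
s=st()
if np.linalg.norm(e-o)<12 and np.abs(s["qvel"]).max()<.02: print(ctrl.job_done())
```

```text
[312.88578819 189.08855053] [315.8 187.2]
 33.33 [0.4842 0.3905 0.2635] w 0.0163 F [ 0.3  0.2 -0.1] g 64.2
the job is handed in; nothing more can be done
None
```

I handed the job in at 33 s of the 69 s allowed: the lid lies flat and released in the rest, the spatula is held steady with its blade tip at about 165 mm (110 mm needed), and the bystanders I could see at the end had not moved; the judge's verdict was not shown.

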